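Slide the foam tray onto the packing spot and load the battery pack

TASK

First slide the foam-lined packing tray across the bench, without lifting it, until it sits squarely inside the four tape corners of the packing spot. Then take the longer of the two battery packs, which stand on edge, out of the rack and lay it flat on its broad face in the tray's pocket, fully down, with the tray still inside the corners; do not drop the pack from a height, and leave the shorter pack and the things lying about where they are.

Things in the scene. Friction and masses are not known exactly. Their poses are not given: they have to be found in the camera images.
- tray: Loose low tray, 180 mm (its x) by 140 mm (y), 30 mm high, 0.35 kg: brown cardboard base 14 mm thick, grey foam blocks 16 mm high on it. In their middle a pocket 105 mm (along x) by 61 mm (y), 16 mm deep; a thumb gap 44 mm wide at the middle of each long side runs from the pocket out through the side, as deep. Origin: centre of the underside; z up. May finally lie either way round.
- pocket (a point): Centre of the pocket's floor in the tray, 14 mm above the tray's underside; axes as the tray's.
- spot: Packing spot: four L-shaped corners of flat black tape on the bench (no height). Inside they leave 204 mm (its x) by 164 mm (its y), 12 mm more than the tray on every side. Origin: the centre, on the bench.
- rack: Fixed plywood rack, base 130 mm (its x) by 160 mm (its y), 6 mm thick, with two slots along x at y = +45 and -45 mm, 25 mm wide between lips that reach 24 mm above the bench. A pack stands in each; which is where varies. Origin: centre of the underside, on the bench.
- pack_long: The longer battery pack, a black box with flat aluminium panels on its broad faces: 100 mm (its x, length) by 22 mm (its y, thickness) by 56 mm (its z). About 0.22 kg. It starts standing in the rack on a long edge, z up. Origin: centre of the face it then stands on. Lying flat, its y axis is vertical (up or down).
- pack_long_mid (a point): The longer pack's middle, 28 mm along its z from its origin; 11 mm above the surface under it when the pack lies flat. Axes as the pack's.
- pack_short: The shorter battery pack, same make: 70 mm (x) by 22 mm (y) by 56 mm (z), standing in the rack's other slot. Origin: centre of its underside. To be left alone.
- tape_roll: Loose blue roll of tape lying flat, 100 mm across, 48 mm high. Origin: centre of the underside. To be left alone.
- tape_measure: Loose tape measure standing up, 70 by 30 mm, 60 mm high. Origin: centre of the underside. To be left alone.
- knife: Loose closed utility knife, 150 by 30 mm, 16 mm high. Origin: centre of the underside. To be left alone.
Not all that is in view belongs to the job. Leave any purple look-alike of the tray alone.

How it is judged:
By the outcome, as a careful person would: the job done as asked, in the order asked, and still so for the second after the job is handed in, with the robot touching nothing.
It also fails if it takes over 69 s, if anything falls off the work surface, if the arm or the gripper's body presses on something with over 40 N, if the wrist force passes 120 N, or if a joint passes its speed limit or range.

ROBOT

A 7-joint arm with a two-finger parallel gripper is mounted at the origin on the work surface. World frame = base frame: x ahead of the robot, y to its left, z up, the work surface at z = 0. Lengths are in mm, angles in rad, forces in N, time in s.
With the tool pointing down it reaches from about 425 to 825 mm from the base axis. Payload 3.6 kg.
Tool frame: the origin (TCP) lies between the finger pads; the fingertips stand 22 mm ahead of it and the grasp point (between the pads) lies 3 mm ahead of it; z points along the fingers, y is the line along which they close (so a half turn about z gives the same grasp; the last joint's range is limited). The gripper opens to 93 mm and grips with 3 to 60 N. Pads are 15 mm wide; open, the fingers measure 128 mm over their backs; the gripper's body (75 mm by 188 mm) begins 65 mm behind the grasp point.
Start: joints at [-1.192, 0.615, -0.013, 1.423, 0.008, 1.103, -0.04], TCP at [256.555, 597.196, 240.64] pointing down, gripper open.
Joint ranges: [-3.12, 3.12], [-0.3, 2.06], [-1.34, 1.32], [0.26, 2.42], [-1.36, 4.5], [0.01, 1.98], [-2.84, 2.84]. Speed limits (rad/s): [2.79, 2.79, 3.14, 3.14, 3.14, 3.14, 3.14].

INTERFACE

Orientations are given as [roll, pitch, yaw] about the fixed x, y, z axes, in that order (R = Rz(yaw) Ry(pitch) Rx(roll)).
In Python, from workcell import env, viewer gives the robot as it stands. The module is installed in compiled form; this text tells all that it offers.
- The arm moves only by the tool drive_tool, never from a script. Its arguments are lists of equal length, an entry for each row: "slide": the shift along the tool's x, y, z in m, a list of three; "turn": the turn about the tool's z in rad; "hand": the finger opening in m, from 0 to 0.093. In form: {"slide": [[dx, dy, dz], ...], "turn": [turn, ...], "hand": [hand, ...]}. A call has 1 to 10 rows; each row is the pose to reach, as a shift and turn from the pose commanded when the call began, along the tool's axes at that moment; what a row does not reach only later rows make up. A row lasts 1/8 s, in which the tool goes at most 62.5 mm and 10.7 degrees, less where a joint would pass 70% of its speed; a pose out of reach is approached as far as the arm can. A call with a gripper value outside its range is refused whole. The fingers move at their own pace and stop on an object; the grip force is fixed at half the most. Time passes only in rows, so rows that repeat a pose let the fingers close. It gives the time, the measured TCP pose, the force, the opening and the grip force at its end, in the units of the state.
- env.state(): the state, without advancing time (a new reading comes with each control period).
- viewer.camera(name): name is "scene" or "top" or "wrist"; returns a dict with "img" (384x512x3 uint8, red, green, blue), "range_z" (384x512 float32, mm along the optical axis (not along the pixel's ray), 0 where there is no reading), "vertical_fov" (degrees; the focal length in pixels is half the picture's height over the tangent of half this angle, whatever the lens; pixels are square), "cx", "cy" (the principal point, pixels), "k1" (the pictures are not rectified: a ray, as slopes to the right and down, at radius r is drawn at 1 + k1 r^2 times it, then the intrinsics apply), "xyz" and "rotation" of the camera in the world. Camera axes: x right, y down, z forward; pixel columns grow to the right and rows downward; lengths in mm; the calibration is good to about 2 mm. A picture is of the moment at which its call begins.
- env.job_done(): hands the job in; it is judged then, once.
The state is a dict: "time": time; "joint_pos": joint angles; "dq": joint speeds; "joint_efforts": joint torques, N m; "ee_pos": TCP position; "tool_rot": TCP orientation; "force": force on the tool from outside, world axes, zero at the start; "ft_torque": the same for the moment, N m; "gripper_width": opening from 0.0 (shut) to 1.0 (fully open); "grasp_force": force on a finger pad.
Only numpy, scipy, OpenCV 4.12 (cv2) and the standard library are available. Lean on these libraries where they do the work, as an engineer would, in place of code of your own. Each camera call takes 0.05 s, during which the arm holds its last target. There are 200 camera calls.

## Working session

There is one attempt and no reset: what is moved stays moved. The work goes in short steps, Python scripts to look and compute and a tool call to move; the robot and the scene stay as the last step left them, time stands still between calls to the robot, and variables do not carry over. Pictures are saved under pics/ and viewed, at most 10 in all, crops included, and the job is handed in when it is done.

Besides the shell and the picture viewer there is one more tool, called after "Emit:" as name([rows], argument=value, ...), one row to a line, values as JSON. drive_tool: Moves the arm, as the interface text tells. Its arguments: {"type":"object","properties":{"slide":{"type":"array"},"turn":{"type":"array"},"hand":{"type":"array"}},"required":["slide","turn","hand"]}

```bash
mkdir -p pics; ls; cat > h.py <<'E'
import numpy as np, cv2
from workcell import env, viewer
def K(c):
    f=c["img"].shape[0]/2/np.tan(np.radians(c["vertical_fov"])/2)
    return f
def cloud(c):
    """world xyz for every pixel (HxWx3), nan where none"""
    h,w=c["range_z"].shape; f=K(c)
    u,v=np.meshgrid(np.arange(w),np.arange(h))
    x,y=rays(c,u,v)
    z=np.where(c["range_z"]>0,c["range_z"],np.nan)
    P=np.stack([x*z,y*z,z],-1)
    return P@R(c).T+np.array(c["xyz"])
def R(c):
    r=np.array(c["rotation"],float)
    if r.shape==(3,3): return r
    from scipy.spatial.transform import Rotation as Ro
    return Ro.from_euler('xyz',r).as_matrix() if r.size==3 else Ro.from_quat(r).as_matrix()
def rays(c,u,v):
    f=K(c); xd=(np.asarray(u)-c["cx"])/f; yd=(np.asarray(v)-c["cy"])/f
    x,y=xd,yd
    for _ in range(20):
        s=1+c["k1"]*(x*x+y*y); x,y=xd/s,yd/s
    return x,y
def onplane(c,u,v,z):
    x,y=rays(c,u,v); d=np.stack([x,y,np.ones_like(x)],-1)@R(c).T
    o=np.array(c["xyz"]); return o+d*((z-o[2])/d[...,2])[...,None]
def save(c,n,box=None,s=1):
    im=c["img"][...,::-1]
    if box: im=im[box[1]:box[3],box[0]:box[2]]
    cv2.imwrite("pics/"+n,cv2.resize(im,None,fx=s,fy=s,interpolation=cv2.INTER_CUBIC))
E
python3 - <<'E'
from h import *
import pickle
ims=[]
for n in ("top","scene","wrist"):
    c=viewer.camera(n); pickle.dump(c,open(n+"0.pkl","wb"))
    print(n,{k:v for k,v in c.items() if k not in("img","range_z")})
    if n!="wrist": save(c,n+"0.png",s=1.5)
print(env.state())
E
```

```text
pics
top {'vertical_fov': 57.56277526554749, 'cx': 252.85180412806272, 'cy': 186.45633804078412, 'k1': -0.0008562505707713197, 'xyz': array([ 394.72911614,  114.52676449, 1304.07228042]), 'rotation': array([-3.03215282, -0.01661254, -1.55701821])}
scene {'vertical_fov': 43.343002422258536, 'cx': 257.13809761409004, 'cy': 181.31323671687952, 'k1': 0.044567495110650765, 'xyz': array([1266.21672917,  603.01588807, 1218.43468901]), 'rotation': array([-2.49935099, -0.00536542,  2.16972322])}
wrist {'vertical_fov': 62.1338362752385, 'cx': 263.89626937168845, 'cy': 193.79043321116328, 'k1': -0.04280211826672295, 'xyz': array([194.18377198, 624.48738469, 383.13254176]), 'rotation': array([2.89206058e+00, 1.35746061e-03, 1.16500638e+00])}
{'time': 0.15, 'joint_pos': array([-1.19150326,  0.61570913, -0.01259909,  1.42450385,  0.00810428,
        1.10340593, -0.04041279]), 'dq': array([ 0.00261818, -0.00331573,  0.00102696, -0.00606391, -0.001302  ,
        0.00049709,  0.00113674]), 'joint_efforts': array([ 1.02831349e-03, -4.59350288e+01,  2.09707101e-01, -1.65944391e+01,
       -6.10024505e-02,  1.81433436e-02,  1.57730487e-04]), 'ee_pos': array([256.36233198, 596.70538153, 239.74840552]), 'tool_rot': array([-3.13961690e+00,  3.13597306e-05,  2.73583831e+00]), 'force': array([ 0.10506258, -0.1476008 ,  0.18637435]), 'ft_torque': array([ 0.01450927, -0.00517492,  0.00829015]), 'grasp_force': 0.0, 'gripper_width': 0.9983699864380406}
```

View pics/top0.png

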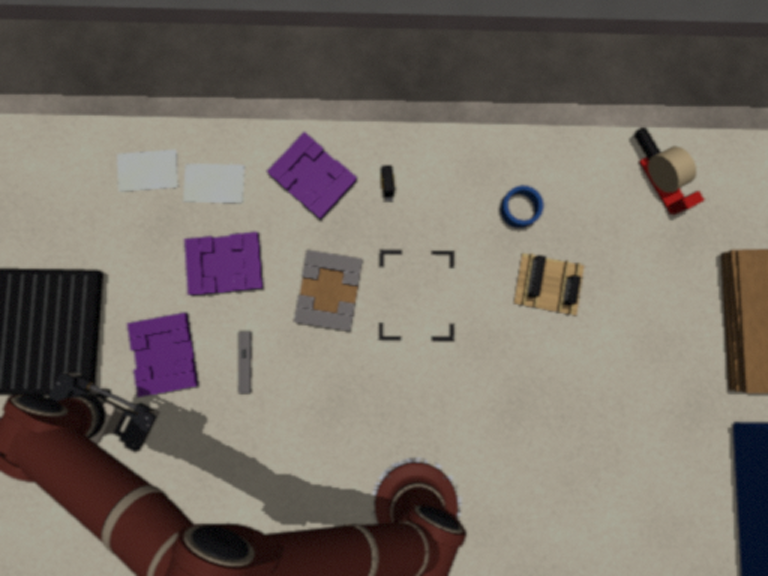

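View pics/scene0.png

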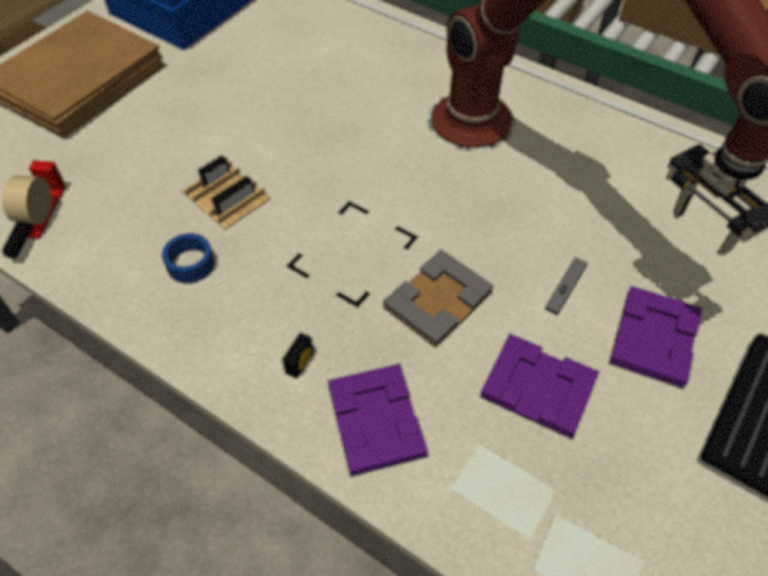

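Top view, 1.5x pixels. Candidates for the tray:
- grey tray with brown pocket (328,290), which I choose
- purple look-alikes (312,175), (224,264), (163,354), which I leave

The spot's tape corners are centred on (416,295). In the rack (549,285), the left pack (536,276) looks longer than the right one (572,290). The loose things are the blue roll (521,206), the tape measure (388,181) and the knife (245,362).

```bash
cat > m.py <<'E'
from h import *
import pickle
def rect(P,m):
    q=P[m][:,:2].astype(np.float32); return cv2.minAreaRect(q)
if __name__=="__main__":
  for n,rois in (("top",dict(tray=(192,162,248,226),rack=(338,162,394,216),spot=(248,162,308,232),meas=(250,105,268,135),roll=(330,120,368,156))),
                ("scene",dict(tray=(250,160,335,235),rack=(118,98,184,156),spot=(186,130,284,208)))):
    c=pickle.load(open(n+"0.pkl","rb")); P=cloud(c); im=c["img"].astype(int)
    for k,(a,b,d,e) in rois.items():
        p=P[b:e,a:d].reshape(-1,3); col=im[b:e,a:d].reshape(-1,3)
        ok=np.isfinite(p[:,2])
        print(n,k,"z pct",np.round(np.nanpercentile(p[:,2],[2,25,50,75,98]),1))
        def rr(s,m):
            if m.sum()>8:
                r=cv2.minAreaRect(p[m][:,:2].astype(np.float32)); print("  ",s,m.sum(),np.round(r[0],1),np.round(r[1],1),round(r[2],1),"z",np.round(np.median(p[m][:,2]),1))
        if k=="tray":
            rr("top",ok&(p[:,2]>22)); rr("brown",ok&(col[:,0]-col[:,2]>40)&(p[:,2]>7)&(p[:,2]<20))
        if k=="rack":
            L=np.zeros((e-b,d-a),np.uint8); L.ravel()[ok&(p[:,2]>42)]=1
            nn,lab=cv2.connectedComponents(L)
            for i in range(1,nn): rr("pack%d"%i,(lab.ravel()==i)&(p[:,2]>50))
            rr("rack",ok&(p[:,2]>3.5)&(p[:,2]<30)&(col[:,0]-col[:,2]>20))
        if k=="spot":
            dark=np.zeros((e-b,d-a),np.uint8); dark.ravel()[ok&(col.sum(1)<260)&(abs(p[:,2])<12)]=1
            nn,lab,st,ce=cv2.connectedComponentsWithStats(dark)
            for i in range(1,nn): print("   tape",st[i]+np.array([a,b,0,0,0]),np.round(onplane(c,ce[i][0]+a,ce[i][1]+b,0.),1))
            rr("all",dark.ravel()>0)
        if k in("meas","roll"): rr(k,ok&(p[:,2]>20))
E
python3 m.py
```

```text
top tray z pct [-4.5  0.2 11.1 28.  34.1]
   top 1146 [509.4 222.3] [140.1 180.2] 81.7 z 29.9
   brown 648 [508.9 220.8] [136.5 100.5] 80.3 z 13.9
top rack z pct [-4.8 -0.2  3.1  9.1 63.8]
   pack1 193 [ 548.7 -284.1] [ 22.9 100.4] 79.8 z 61.0
   pack2 136 [ 517.1 -369.6] [23.9 71. ] 80.0 z 61.5
   rack 1035 [ 539.7 -328.5] [209.4 197.6] 88.7 z 7.1
top spot z pct [-5.5 -1.9 -0.1  1.8  5.4]
   tape [253 167  15  11  54] [601.4  78.5   0. ]
   tape [288 167  15  11  63] [603.6 -71.6   0. ]
   tape [253 216  14  11  56] [400.6  74.6   0. ]
   tape [288 216  15  11  54] [403.4 -73.2   0. ]
   all 227 [503.4   0.9] [222.6 185.8] 0.8 z 1.0
top meas z pct [-5.2 -0.5  2.4 55.2 63. ]
   meas 180 [781.   80.3] [68.8 31.9] 8.4 z 58.9
top roll z pct [-4.8 -0.7  1.6 22.5 50.6]
   roll 350 [ 723.7 -253.5] [98. 97.] 85.5 z 46.2
scene tray z pct [-5.7 -1.4  1.9 18.7 32.7]
   top 1500 [517.5 274.3] [244.8 184.7] 81.3 z 29.0
   brown 752 [505.6 223.8] [140.9 100. ] 78.0 z 13.4
scene rack z pct [-6.8 -2.   1.1 11.3 61.5]
   pack1 135 [ 520.3 -369. ] [30.4 70.3] 81.6 z 58.1
   pack2 206 [ 553.  -283.5] [28.9 99.7] 79.7 z 59.1
   rack 837 [ 522.6 -341.9] [283.3 226.6] 39.5 z 9.6
scene spot z pct [-6.6 -2.8 -0.8  1.5 29.4]
   tape [227 135  18   7  41] [402.3 -70.    0. ]
   tape [264 152  14  14  48] [402.3  78.    0. ]
   tape [192 170  13  15  53] [604.  -70.1   0. ]
   tape [225 195  21   9  59] [603.6  78.4   0. ]
   tape [276 199   2   2   2] [533.6 182.7   0. ]
   tape [256 204   5   4   7] [584.2 148.6   0. ]
   all 210 [502.3  48. ] [277.1 227.2] 90.0 z -0.1
```

```bash
cat >> h.py <<'E'
from scipy.spatial.transform import Rotation as Ro
def go(x,y,z,yang,p=None,rot=None):
    """slide [m] and turn that bring TCP to x,y,z (mm) with tool y axis at world angle yang (deg, mod 180)"""
    s=env.state(); p=np.array(s["ee_pos"] if p is None else p); T=Ro.from_euler('xyz',s["tool_rot"]).as_matrix()
    sl=T.T@(np.array([x,y,z])-p)/1000
    cur=np.degrees(np.arctan2(T[1,1],T[0,1])); d=(yang-cur+90)%180-90
    print("slide",np.round(sl,4),"turn",round(-np.radians(d),4)," at",np.round(p,1),"yang",round(cur,2),"q7",round(s["joint_pos"][6],2),"t",s["time"])
E
python3 - <<'E'
from h import *
go(560,212,240,-8.3)
E
```

```text
slide [-4.308e-01 -2.336e-01  2.000e-04] turn 1.3099  at [256.4 596.7 239.7] yang 66.75 q7 -0.04 t 0.15
```

Emit:
drive_tool([
  [-0.431,-0.234,0],
  [-0.431,-0.234,0],
  [-0.431,-0.234,0],
  [-0.431,-0.234,0],
  [-0.431,-0.234,0],
  [-0.431,-0.234,0],
  [-0.431,-0.234,0],
  [-0.431,-0.234,0],
  [-0.431,-0.234,0],
  [-0.431,-0.234,0],
], turn=[1.31,1.31,1.31,1.31,1.31,1.31,1.31,1.31,1.31,1.31], hand=[0.075,0.075,0.075,0.075,0.075,0.075,0.075,0.075,0.075,0.075])

```text
time: 1.4
ee_pos: [559.5, 212.9, 240.2]
tool_rot: [-3.14, -0.001, 1.427]
force: [-1.1, 0.4, -0.3]
gripper_width: 0.81
grasp_force: 0.0
```

```bash
python3 - <<'E'
from h import *
import pickle
c=viewer.camera("wrist"); pickle.dump(c,open("w1.pkl","wb")); save(c,"w1.png")
print(c["xyz"],c["rotation"]); go(580,212,240,-8.3)
P=cloud(c); im=c["img"].astype(int)
m=(P[...,2]>24)&(P[...,2]<40)&(abs(P[...,0]-515)<130)&(abs(P[...,1]-222)<110)&(im.max(2)-im.min(2)<40)
print(m.sum(),cv2.minAreaRect(P[m][:,:2].astype(np.float32)),np.median(P[m][:,2]))
E
```

```text
[570.01950637 281.00398213 383.72457832] [ 2.89320394e+00  2.04971863e-03 -1.44325477e-01]
slide [0.001  0.021  0.0002] turn 0.0026  at [559.1 214.  240.2] yang -8.15 q7 -0.34 t 1.45
11516 ((510.18194580078125, 222.2118377685547), (138.91287231445312, 180.3621368408203), 81.57640838623047) 29.32464096076444
```

View pics/w1.png

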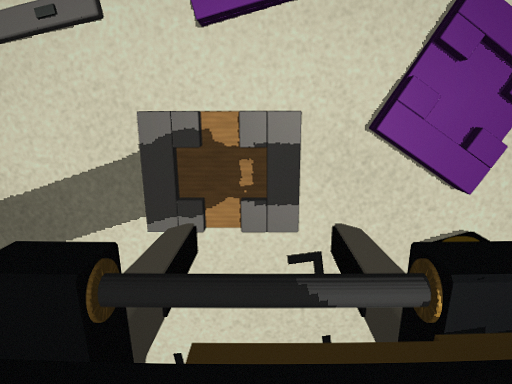

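The wrist view shows the grey tray with brown floor at (219,172) px and full end walls. Its pose (510,222), -8.4°, top z 29, agrees with the top and scene views. I'll grip the far end wall (about 37 mm).

Emit:
drive_tool([
  [0.001,0.021,0.05],
  [0.001,0.021,0.1],
  [0.001,0.021,0.15],
  [0.001,0.021,0.18],
  [0.001,0.021,0.195],
  [0.001,0.021,0.2],
  [0.001,0.021,0.2],
  [0.001,0.021,0.2],
  [0.001,0.021,0.2],
  [0.001,0.021,0.2],
], turn=[0.004,0.004,0.004,0.004,0.004,0.004,0.004,0.004,0.004,0.004], hand=[0.075,0.075,0.075,0.075,0.075,0.075,0.075,0.065,0.055,0.045])

```text
time: 2.7
ee_pos: [581.4, 210.1, 41.2]
tool_rot: [3.141, -0.0, 1.422]
force: [-0.1, -0.4, -0.3]
gripper_width: 0.534
grasp_force: 0.0
```

Emit:
drive_tool([
  [0,0,0],
  [0,0,0],
  [0,0,0],
  [0,0,0],
], turn=[0,0,0,0], hand=[0.036,0.03,0.03,0.03])

```text
time: 3.2
ee_pos: [581.1, 210.0, 40.8]
tool_rot: [-3.141, 0.0, 1.422]
force: [-0.9, -0.5, 1.4]
gripper_width: 0.397
grasp_force: 30.0
```

```bash
python3 - <<'E'
from h import *
import pickle
s=env.state(); print(s["ee_pos"],s["force"],s["gripper_width"]*93,s["grasp_force"])
for n in("top","scene"):
    c=viewer.camera(n); P=cloud(c); im=c["img"].astype(int)
    m=(P[...,2]>10)&(P[...,2]<36)&(abs(P[...,0]-510)<110)&(abs(P[...,1]-222)<95)
    if n=="scene": save(c,"s2.png",(200,100,400,250),4)
    print(n,m.sum(),cv2.minAreaRect(P[m][:,:2].astype(np.float32)))
E
```

```text
[581.06808252 210.02143437  40.75515883] [-0.94857333 -0.4703013   1.41569579] 36.966666835399195 29.998801052570343
top 449 ((502.64678955078125, 167.3139190673828), (42.22581100463867, 182.6885528564453), 87.27806854248047)
scene 1319 ((517.2139892578125, 228.422607421875), (130.9827880859375, 197.25930786132812), 81.37523651123047)
```

View pics/s2.png

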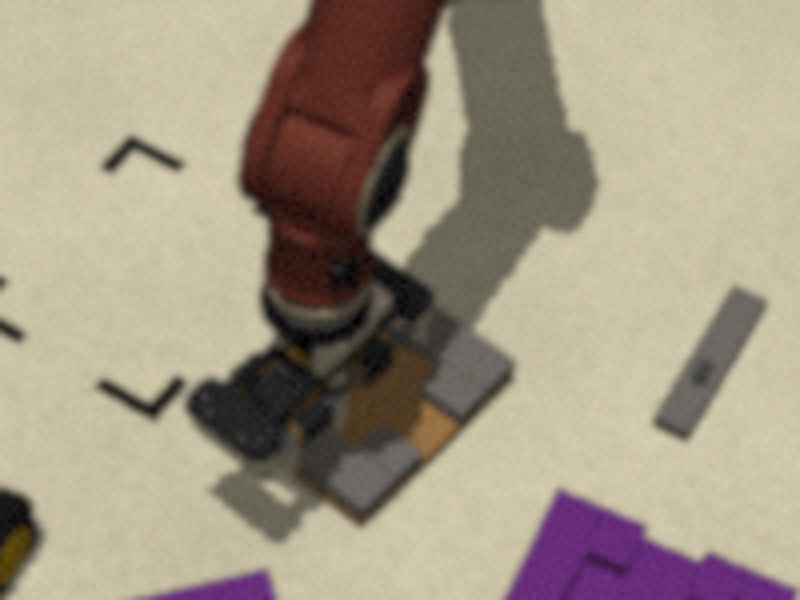

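The fingers hold the end wall at 37 mm with 30 N. In the crop they sit around the far wall of the tray (385,400 px). Next I'll work out the drag.

```bash
python3 - <<'E'
from h import *
go(574,1.3,40.8,0.0)
go(577.5,105,40.8,-4.0)
E
```

```text
slide [-0.2075  0.024  -0.    ] turn -0.1489  at [581.  210.   40.7] yang -8.53 q7 -0.25 t 3.3
slide [-0.1044  0.0121 -0.    ] turn -0.0791  at [581.  210.   40.7] yang -8.53 q7 -0.25 t 3.3
```

Emit:
drive_tool([
  [-0.005,0.0006,0],
  [-0.016,0.0018,0],
  [-0.032,0.0037,0],
  [-0.05,0.0058,0],
  [-0.068,0.0079,0],
  [-0.086,0.01,0],
  [-0.104,0.012,0],
  [-0.122,0.014,0],
  [-0.138,0.016,0],
  [-0.15,0.0174,0],
], turn=[-0.004,-0.012,-0.023,-0.036,-0.049,-0.062,-0.075,-0.088,-0.1,-0.108], hand=[0.03,0.03,0.03,0.03,0.03,0.03,0.03,0.03,0.03,0.03])

```text
time: 4.55
ee_pos: [576.0, 57.9, 40.7]
tool_rot: [-3.142, 0.0, 1.53]
force: [0.4, 2.5, 3.1]
gripper_width: 0.4
grasp_force: 30.0
```

```bash
python3 - <<'E'
from h import *
s=env.state(); print(s["force"],s["gripper_width"]*93,s["grasp_force"])
go(574,1.3,40.8,0.0)
E
```

```text
[0.44080822 2.5211576  3.10006073] 37.176859388481546 29.996631145477295
slide [-0.0566  0.0003 -0.0001] turn -0.0411  at [576.   57.9  40.7] yang -2.36 q7 0.06 t 4.55
```

Emit:
drive_tool([
  [-0.01,0,0],
  [-0.022,0,0],
  [-0.034,0.0001,0],
  [-0.045,0.0002,0],
  [-0.053,0.0003,0],
  [-0.0565,0.0003,0],
  [-0.0565,0.0003,0],
  [-0.0565,0.0003,0],
], turn=[-0.007,-0.016,-0.025,-0.033,-0.039,-0.041,-0.041,-0.041], hand=[0.03,0.03,0.03,0.03,0.03,0.03,0.03,0.03])

```text
time: 5.55
ee_pos: [574.0, 1.7, 40.7]
tool_rot: [3.142, 0.001, 1.571]
force: [0.5, 0.4, 5.0]
gripper_width: 0.4
grasp_force: 30.0
```

```bash
python3 - <<'E'
from h import *
import pickle
go(574,1.3,40.8,0.0)
for n in("top","scene","wrist"):
    c=viewer.camera(n); pickle.dump(c,open(n+"3.pkl","wb")); P=cloud(c)
    if n=="scene": save(c,"s3.png",(160,100,360,250),4)
E
```

```text
slide [-0.0004 -0.     -0.0001] turn -0.0003  at [574.    1.7  40.7] yang -0.02 q7 0.17 t 5.55
```

View pics/s3.png

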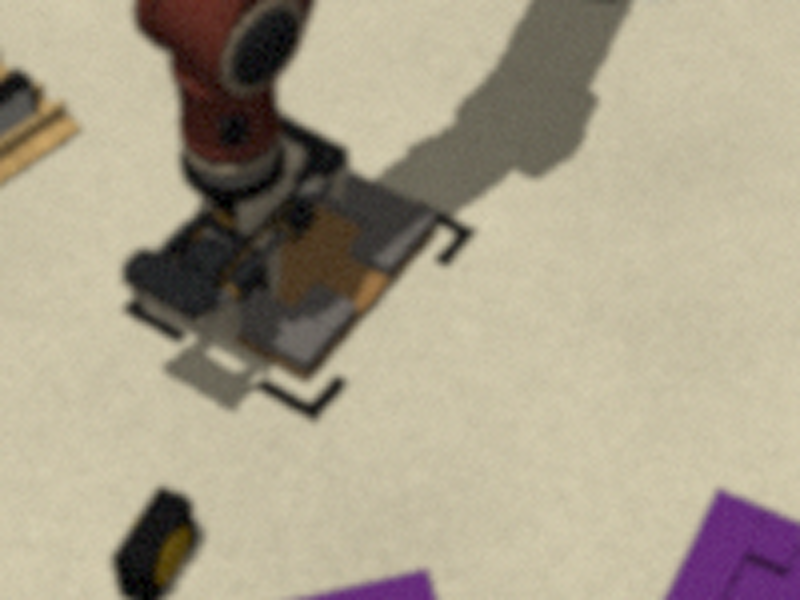

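The tray is inside the corners in the scene view: near-left corner (450,235), far-left (310,395). I'll release, lift and move toward the rack so I can measure the tray in clear view.

Emit:
drive_tool([
  [0,0,0],
  [0,0,0],
  [0,0,0],
  [0,0,0],
  [0,0,-0.04],
  [0,0,-0.1],
  [0,0,-0.16],
  [0,0,-0.2],
], turn=[0,0,0,0,0,0,0,0], hand=[0.045,0.055,0.065,0.07,0.07,0.07,0.07,0.07])

```text
time: 6.7
ee_pos: [574.7, 2.5, 243.8]
tool_rot: [3.138, -0.0, 1.571]
force: [-0.6, 0.5, -1.1]
gripper_width: 0.753
grasp_force: 0.0
```

```bash
python3 - <<'E'
from h import *
go(530,-335,240,-100.2)
go(530,-335,240,79.8)
E
```

```text
slide [-0.3375 -0.0447  0.0036] turn -1.3927  at [574.7   2.5 243.8] yang 0.0 q7 0.1 t 6.7
slide [-0.3375 -0.0447  0.0036] turn -1.3927  at [574.7   2.5 243.8] yang 0.0 q7 0.1 t 6.7
```

Emit:
drive_tool([
  [-0.337,-0.045,0],
  [-0.337,-0.045,0],
  [-0.337,-0.045,0],
  [-0.337,-0.045,0],
  [-0.337,-0.045,0],
  [-0.337,-0.045,0],
  [-0.337,-0.045,0],
  [-0.337,-0.045,0],
  [-0.337,-0.045,0],
  [-0.337,-0.045,0],
], turn=[-1.393,-1.393,-1.393,-1.393,-1.393,-1.393,-1.393,-1.393,-1.393,-1.393], hand=[0.05,0.05,0.05,0.05,0.05,0.05,0.05,0.05,0.05,0.05])

```text
time: 7.95
ee_pos: [529.0, -334.2, 240.6]
tool_rot: [-3.142, -0.0, 2.963]
force: [-0.3, 0.3, -0.3]
gripper_width: 0.539
grasp_force: 0.0
```

```bash
python3 - <<'E'
from h import *
import pickle
def rr(s,P,m):
    r=cv2.minAreaRect(P[m][:,:2].astype(np.float32)); print("  ",s,m.sum(),np.round(r[0],1),np.round(r[1],1),round(r[2],1),"z",np.round(np.median(P[m][:,2]),1))
C={n:viewer.camera(n) for n in("top","scene","wrist")}; pickle.dump(C,open("C4.pkl","wb"))
save(C["wrist"],"w4.png")
for n in("top","scene"):
    c=C[n]; P=cloud(c); im=c["img"].astype(int)
    box=(abs(P[...,0]-503)<130)&(abs(P[...,1]-3)<108)
    rr(n+" tray top",P,box&(P[...,2]>22)&(P[...,2]<40))
    m=(box&(im.sum(2)<230)&(abs(P[...,2])<9)).astype(np.uint8)
    nn,lab,st,ce=cv2.connectedComponentsWithStats(m)
    for i in range(1,nn):
        if st[i,4]>8:
            q=P[lab==i]; print("   tape",st[i,4],np.round(q.min(0)),np.round(q.max(0)),np.round(onplane(c,*ce[i],0.),1))
c=C["wrist"]; P=cloud(c)
m=((P[...,2]>56)&(P[...,2]<66)&(P[...,1]<-240)&(P[...,1]>-410)&(abs(P[...,0]-535)<90)).astype(np.uint8)
nn,lab,st,_=cv2.connectedComponentsWithStats(m)
for i in range(1,nn):
    if st[i,4]>40: rr("wrist pack",P,lab==i)
go(549,-284,50,79.8)
E
```

```text
top tray top 1137 [502.4   3.8] [177.4 137.3] 0.7 z 29.8
   tape 43 [577.  46.  -7.] [613.  95.   5.] [603.3  78.1   0. ]
   tape 36 [577. -87.  -5.] [612. -37.   6.] [601.2 -73.8   0. ]
   tape 34 [391.  44.  -3.] [428.  93.   7.] [404.5  80.1   0. ]
   tape 44 [393. -87.  -3.] [427. -38.   7.] [401.8 -71.    0. ]
   scene tray top 1305 [502.9   4. ] [187.  144.8] 0.5 z 28.8
   tape 13 [392. -89.  -5.] [429. -81.   4.] [410.6 -84.9   0. ]
   tape 30 [390.  63.  -6.] [427.  96.   7.] [404.3  84.7   0. ]
   tape 48 [575. -89.  -5.] [615. -35.   4.] [602.9 -71.9   0. ]
   tape 48 [575.  46.  -8.] [616.  96.   5.] [603.6  78.3   0. ]
   wrist pack 1408 [ 518.1 -371.4] [22.3 69.7] 79.6 z 61.1
   wrist pack 1796 [ 549.8 -285.7] [22.3 98.4] 79.7 z 61.2
slide [-0.0107  0.0529  0.1907] turn 0.0001  at [ 529.1 -334.1  240.7] yang 79.8 q7 1.87 t 8.1
```

View pics/w4.png

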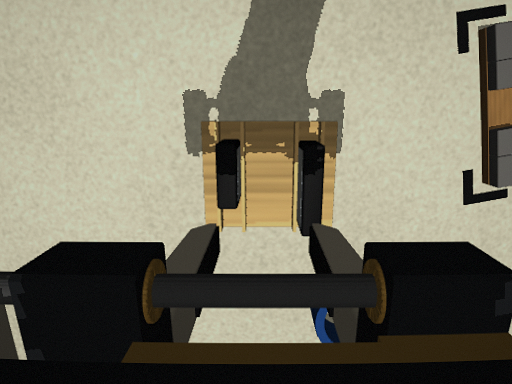

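Wrist view: the long pack is the right one, at (312,187) px, 98–100 mm long at (549.5,-285), top z 61. The short pack (228,173) is 70 mm. The tray is centred at (502.6,4), and the tape extents give a spot centre of about (502.5,4). Next I'll grasp the long pack.

Emit:
drive_tool([
  [-0.011,0.052,0.03],
  [-0.011,0.052,0.08],
  [-0.011,0.052,0.13],
  [-0.011,0.052,0.165],
  [-0.011,0.052,0.182],
  [-0.011,0.052,0.19],
  [-0.011,0.052,0.19],
  [-0.011,0.052,0.19],
  [-0.011,0.052,0.19],
  [-0.011,0.052,0.19],
], turn=[0,0,0,0,0,0,0,0,0,0], hand=[0.05,0.05,0.05,0.05,0.05,0.05,0.05,0.04,0.03,0.025])

```text
time: 9.35
ee_pos: [549.4, -285.3, 51.3]
tool_rot: [-3.141, 0.001, 2.964]
force: [-0.8, -0.8, -0.1]
gripper_width: 0.288
grasp_force: 0.0
```

Emit:
drive_tool([
  [0,0,0],
  [0,0,0],
  [0,0,0],
  [0,0,-0.008],
  [0,0,-0.02],
  [0,0,-0.045],
  [0,0,-0.06],
  [0,0,-0.06],
], turn=[0,0,0,0,0,0,0,0], hand=[0.018,0.015,0.015,0.015,0.015,0.015,0.015,0.015])

```text
time: 10.35
ee_pos: [549.9, -285.4, 112.1]
tool_rot: [-3.141, 0.003, 2.964]
force: [-0.4, 0.3, -2.6]
gripper_width: 0.234
grasp_force: 30.0
```

```bash
python3 - <<'E'
from h import *
s=env.state(); print(s["force"],s["gripper_width"]*93,s["grasp_force"])
go(560,-160,110,90)
E
```

```text
[-0.35738777  0.31148148 -2.64966978] 21.751134526324808 29.99937415122986
slide [0.0123 0.1252 0.002 ] turn -0.1777  at [ 549.9 -285.4  112.1] yang 79.82 q7 1.77 t 10.35
```

The pack is held at 21.8 mm with 30 N. With tool-down-only motion, I'll stand it on the bare bench at about (550,-180), tip it gently between the fingers, then regrip it flat across its 56 mm.

Emit:
drive_tool([
  [0.004,0.02,0],
  [0.011,0.06,0],
  [0.017,0.095,0],
  [0.0186,0.1037,0.015],
  [0.0186,0.1037,0.035],
  [0.0186,0.1037,0.055],
  [0.0186,0.1037,0.063],
  [0.0186,0.1037,0.065],
  [0.0186,0.1037,0.066],
  [0.0186,0.1037,0.066],
], turn=[-0.03,-0.09,-0.15,-0.178,-0.178,-0.178,-0.178,-0.178,-0.178,-0.178], hand=[0.015,0.015,0.015,0.015,0.015,0.015,0.015,0.015,0.015,0.015])

```text
time: 11.6
ee_pos: [549.1, -179.9, 45.1]
tool_rot: [-3.141, 0.0, -3.141]
force: [-2.0, 0.3, -1.3]
gripper_width: 0.235
grasp_force: 30.0
```

```bash
python3 - <<'E'
from h import *
s=env.state(); print(s["force"],s["gripper_width"]*93,s["grasp_force"])
c=viewer.camera("scene"); P=cloud(c)
import pickle; pickle.dump(c,open("s5.pkl","wb"))
m=(abs(P[...,0]-550)<75)&(abs(P[...,1]+180)<40)&(P[...,2]<56)&(P[...,2]>-5)&(c["img"].sum(2)<330)
print(m.sum(),np.round(np.percentile(P[m],[2,50,98],axis=0),1))
go(550,-180,46,90)
E
```

```text
[-2.03779355  0.28775518 -1.2548921 ] 21.89777335261169 29.999586045742035
394 [[ 483.8 -189.3   -4.1]
 [ 558.3 -166.    21. ]
 [ 601.4 -142.4   55.6]]
slide [-0.0008 -0.     -0.0008] turn 0.0001  at [ 549.2 -180.    45.2] yang 90.01 q7 1.73 t 11.65
```

Emit:
drive_tool([
  [0,0,0.0005],
  [0,0,0.001],
  [0,0,0.001],
], turn=[0,0,0], hand=[0.015,0.015,0.015])

```text
time: 12.02
ee_pos: [549.3, -180.0, 45.0]
tool_rot: [-3.141, 0.001, -3.141]
force: [-1.8, -0.2, 6.7]
gripper_width: 0.233
grasp_force: 30.0
```

Emit:
drive_tool([
  [0,0,0],
  [0,0,0],
  [0,0,0],
  [0,0,-0.008],
  [0,0,-0.017],
  [0,0,-0.017],
  [0,0.003,-0.017],
  [0,0.006,-0.017],
  [0,0.008,-0.017],
  [0,0.01,-0.017],
], turn=[0,0,0,0,0,0,0,0,0,0], hand=[0.028,0.036,0.036,0.036,0.036,0.036,0.036,0.036,0.036,0.036])

```text
time: 13.28
ee_pos: [549.2, -170.0, 60.7]
tool_rot: [-3.141, 0.0, 3.142]
force: [0.7, -0.6, 0.6]
gripper_width: 0.388
grasp_force: 0.5
```

Emit:
drive_tool([
  [0,0.002,0],
  [0,0.004,0],
  [0,0.006,0],
  [0,0.008,0],
  [0,0.01,0],
  [0,0.012,0],
  [0,0.0135,0],
  [0,0.0135,0],
  [0,0.0135,0],
], turn=[0,0,0,0,0,0,0,0,0], hand=[0.036,0.036,0.036,0.036,0.036,0.036,0.036,0.036,0.036])

```text
time: 14.4
ee_pos: [549.1, -156.1, 60.7]
tool_rot: [3.141, -0.0, -3.141]
force: [0.2, 1.2, 0.4]
gripper_width: 0.387
grasp_force: 0.3
```

```bash
python3 - <<'E'
from h import *
s=env.state(); print(s["force"],s["gripper_width"]*93,s["grasp_force"])
c=viewer.camera("wrist"); t=viewer.camera("scene")
a=c["img"]; b=cv2.resize(t["img"][90:170,110:250],None,fx=2.8,fy=2.8)
b=cv2.copyMakeBorder(b,0,384-b.shape[0],0,0,cv2.BORDER_CONSTANT)
cv2.imwrite("pics/w6.png",np.hstack([a[:,100:500],b])[...,::-1])
go(549,-156,62,90)
E
```

```text
[0.21792595 1.17384941 0.37227881] 35.98849063147004 0.30034611700102687
slide [ 0.0001  0.0002 -0.0013] turn 0.0002  at [ 549.1 -156.2   60.7] yang 90.01 q7 1.69 t 14.5
```

View pics/w6.png

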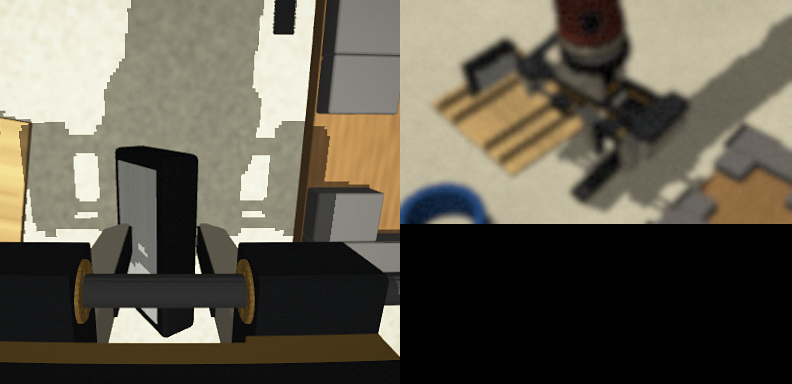

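The pack has tipped and leans on the right finger: in the wrist view its left aluminium face at (140,215) is now visible from above. Now I'll widen while holding the right finger, then lower.

Emit:
drive_tool([
  [0,-0.004,0],
  [0,-0.008,0],
  [0,-0.008,0],
  [0,-0.008,0.008],
  [0,-0.008,0.016],
  [0,-0.008,0.024],
  [0,-0.008,0.032],
  [0,-0.008,0.032],
], turn=[0,0,0,0,0,0,0,0], hand=[0.044,0.052,0.052,0.052,0.052,0.052,0.052,0.052])

```text
time: 15.5
ee_pos: [548.5, -164.2, 27.7]
tool_rot: [3.141, -0.002, -3.141]
force: [0.7, -0.3, -0.2]
gripper_width: 0.559
grasp_force: 0.1
```

```bash
cat > st.py <<'E'
from h import *
s=env.state(); print(s["time"],s["ee_pos"].round(1),s["force"].round(1),round(s["gripper_width"]*93,1),round(s["grasp_force"],1))
c=viewer.camera("wrist"); P=cloud(c)
m=(abs(P[...,0]-560)<70)&(abs(P[...,1]+160)<50)&(P[...,2]>6)&(P[...,2]<75)
# left/right profile of the visible end part, x band beyond the fingers
b=m&(P[...,0]>570)&(P[...,0]<597)
q=P[b]; print(b.sum(),"y",np.percentile(q[:,1],[1,99]).round(1),"z",np.percentile(q[:,2],[1,50,99]).round(1))
for y in range(-200,-100,8):
    k=(q[:,1]>=y)&(q[:,1]<y+8)
    if k.sum()>5: print(y+4,round(float(np.median(q[k,2])),1),end="; ")
E
python3 st.py
```

```text
15.5 [ 548.5 -164.2   27.7] [ 0.7 -0.3 -0.2] 52.0 0.1
1939 y [-183.7 -139. ] z [15.  44.9 57.1]
-188 14.3; -180 22.3; -172 34.0; -164 45.7; -156 55.8; -148 53.0; -140 48.8;
```

Emit:
drive_tool([
  [0,0.0005,0],
  [0,0.001,0],
  [0,0.0015,0],
  [0,0.002,0],
  [0,0.0025,0],
  [0,0.003,0],
  [0,0.0035,0],
  [0,0.004,0],
  [0,0.0045,0],
  [0,0.005,0],
], turn=[0,0,0,0,0,0,0,0,0,0], hand=[0.053,0.054,0.055,0.056,0.057,0.058,0.059,0.06,0.061,0.062])

```text
time: 16.8
ee_pos: [549.1, -159.2, 28.6]
tool_rot: [3.142, -0.0, -3.141]
force: [0.4, 2.0, -1.0]
gripper_width: 0.663
grasp_force: 0.2
```

```bash
python3 st.py
```

```text
16.8 [ 549.1 -159.2   28.6] [ 0.4  2.  -1. ] 61.7 0.2
2805 y [-180.5 -129.3] z [17.8 41.2 52.6]
-180 19.5; -172 26.5; -164 34.3; -156 41.3; -148 48.5; -140 50.9; -132 43.2;
```

Emit:
drive_tool([
  [0,0.001,0],
  [0,0.002,0],
  [0,0.003,0],
  [0,0.004,0],
  [0,0.005,0],
  [0,0.006,0],
  [0,0.007,0],
  [0,0.008,0],
  [0,0.008,0],
  [0,0.008,0],
], turn=[0,0,0,0,0,0,0,0,0,0], hand=[0.063,0.065,0.067,0.069,0.071,0.073,0.075,0.077,0.078,0.078])

```text
time: 18.1
ee_pos: [549.1, -151.5, 28.7]
tool_rot: [-3.141, 0.0, -3.142]
force: [0.2, -0.0, -0.3]
gripper_width: 0.839
grasp_force: 0.0
```

```bash
python3 st.py
```

```text
18.1 [ 549.1 -151.5   28.7] [ 0.2 -0.  -0.3] 78.1 0.0
2142 y [-169.4 -115.5] z [19.5 21.6 22.9]
-172 20.5; -164 21.5; -156 21.6; -148 21.7; -140 21.6; -132 21.7; -124 21.7; -116 21.3;
```

The pack lies flat on the bench, top z 21.6. I'll raise the tool and measure its pose.

Emit:
drive_tool([
  [0,0,-0.03],
  [0,0,-0.08],
  [0,0,-0.13],
  [0,0,-0.18],
  [0,0,-0.21],
  [0,0,-0.21],
  [0,0,-0.21],
], turn=[0,0,0,0,0,0,0], hand=[0.078,0.078,0.078,0.078,0.078,0.078,0.078])

```text
time: 19.02
ee_pos: [548.2, -151.2, 237.4]
tool_rot: [3.141, -0.003, -3.141]
force: [-0.2, 0.2, 0.3]
gripper_width: 0.839
grasp_force: 0.0
```

```bash
cat > pk.py <<'E'
from h import *
import pickle
C={n:viewer.camera(n) for n in("wrist","scene")}; pickle.dump(C,open("C7.pkl","wb"))
for n,c in C.items():
    P=cloud(c); m=(abs(P[...,0]-550)<80)&(abs(P[...,1]+142)<50)&(P[...,2]>15)&(P[...,2]<28)
    r=cv2.minAreaRect(P[m][:,:2].astype(np.float32)); print(n,m.sum(),np.round(r[0],1),np.round(r[1],1),round(r[2],2),np.median(P[m][:,2]))
save(C["wrist"],"w7.png")
go(550,-142.5,25,90)
E
python3 pk.py
```

```text
wrist 4094 [ 550.1 -142.7] [98.7 56.1] 0.16 21.51588807003617
scene 421 [ 550.7 -140.2] [103.1  59.8] 0.11 20.390564764613828
slide [-0.0028  0.0084  0.2118] turn 0.0003  at [ 548.  -151.1  236.8] yang 90.01 q7 1.73 t 19.125
```

View pics/w7.png

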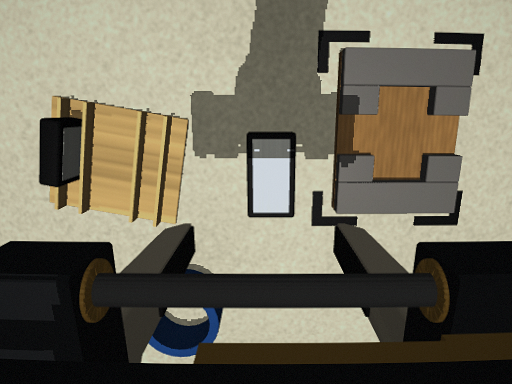

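Wrist view: the pack lies flat with its aluminium face up at (270,174) px. The tray sits inside the corners at (398,130), with thumb gaps facing the pack. The short pack is still in the rack at (60,150). Next I'll regrip across the 56 mm.

Emit:
drive_tool([
  [-0.001,0.0087,0.05],
  [-0.001,0.0087,0.1],
  [-0.001,0.0087,0.15],
  [-0.001,0.0087,0.19],
  [-0.001,0.0087,0.208],
  [-0.001,0.0087,0.213],
  [-0.001,0.0087,0.213],
  [-0.001,0.0087,0.213],
  [-0.001,0.0087,0.213],
  [-0.001,0.0087,0.213],
], turn=[0,0,0,0,0,0,0,0,0,0], hand=[0.078,0.078,0.078,0.078,0.078,0.078,0.078,0.07,0.062,0.058])

```text
time: 20.38
ee_pos: [550.4, -142.7, 26.3]
tool_rot: [-3.141, 0.001, -3.141]
force: [0.4, -0.3, -0.9]
gripper_width: 0.638
grasp_force: 0.0
```

Emit:
drive_tool([
  [0,0,0],
  [0,0,0],
  [0,0,0],
  [0,0,-0.01],
  [0,0,-0.03],
  [0,0,-0.06],
  [0,0,-0.085],
  [0,0,-0.09],
  [0,0,-0.09],
], turn=[0,0,0,0,0,0,0,0,0], hand=[0.052,0.05,0.05,0.05,0.05,0.05,0.05,0.05,0.05])

```text
time: 21.5
ee_pos: [549.6, -142.4, 115.2]
tool_rot: [3.141, -0.001, -3.141]
force: [-0.4, 0.3, -2.1]
gripper_width: 0.598
grasp_force: 30.0
```

```bash
python3 - <<'E'
from h import *
import pickle
c=pickle.load(open("C7.pkl","rb"))["wrist"]; P=cloud(c); im=c["img"].astype(int)
b=(abs(P[...,0]-503)<120)&(abs(P[...,1]-4)<85)
m=b&(P[...,2]>22)&(P[...,2]<38)
r=cv2.minAreaRect(P[m][:,:2].astype(np.float32)); print(m.sum(),r)
# pocket edges: floor pixels
f=b&(P[...,2]>9)&(P[...,2]<19); 
q=P[f&(abs(P[...,0]-503)<45)&0<1] if 0 else P[f]
k=abs(q[:,1]-4)<20; print("pocket x",np.percentile(q[k,0],[1,99]))
s=env.state(); print(s["force"],s["gripper_width"]*93,s["grasp_force"])
c=viewer.camera("wrist"); P=cloud(c); y0=s["ee_pos"]
m=(abs(P[...,0]-y0[0])<75)&(abs(P[...,1]-y0[1])<40)&(P[...,2]>95)&(P[...,2]<120)
print("pack far end",np.percentile(P[m][:,0],[1,99]),np.median(P[m][:,2]))
go(502.6,4,115,90)
E
```

```text
12983 ((502.4787902832031, 3.139190673828125), (179.593994140625, 141.30819702148438), 0.07114114612340927)
pocket x [451.50660257 554.89663393]
[-0.40148906  0.26979211 -2.08406332] 55.6151729540619 29.999411702156067
pack far end [500.15711616 598.02135738] 110.60876146783988
slide [ 0.0466  0.1463 -0.0002] turn 0.0004  at [ 549.2 -142.3  114.6] yang 90.02 q7 1.68 t 21.55
```

Emit:
drive_tool([
  [0.005,0.015,0],
  [0.016,0.05,0],
  [0.029,0.09,0],
  [0.04,0.125,0],
  [0.0455,0.142,0],
  [0.0468,0.146,0.01],
  [0.0468,0.146,0.03],
  [0.0468,0.146,0.045],
  [0.0468,0.146,0.05],
  [0.0468,0.146,0.05],
], turn=[0,0,0,0,0,0,0,0,0,0], hand=[0.05,0.05,0.05,0.05,0.05,0.05,0.05,0.05,0.05,0.05])

```text
time: 22.8
ee_pos: [503.3, 2.8, 65.2]
tool_rot: [-3.141, -0.001, 3.141]
force: [0.8, -1.0, -2.2]
gripper_width: 0.601
grasp_force: 30.0
```

```bash
python3 - <<'E'
from h import *
c=viewer.camera("wrist"); P=cloud(c); s=env.state()
b=(abs(P[...,0]-503)<120)&(abs(P[...,1]-4)<85)
for nm,lo,hi in(("tray",20,38),("pack",55,68)):
    m=b&(P[...,2]>lo)&(P[...,2]<hi)&((P[...,1]<35)&(P[...,1]>-27)&(P[...,0]>440)&(P[...,0]<565) if nm=="pack" else True)
    q=P[m]; print(nm,m.sum(),np.percentile(q,[0.5,50,99.5],axis=0).round(1).tolist())
    # x ends within the middle strip, away from gripper
save(c,"w8.png"); go(502.6,3.5,65,90)
E
```

```text
tray 27364 [[413.2, -65.9, 27.3], [441.4, 2.7, 29.4], [582.8, 71.9, 31.1]]
pack 16650 [[453.9, -24.4, 56.3], [489.0, 3.7, 60.7], [552.6, 31.6, 65.8]]
slide [0.001  0.0005 0.0007] turn -0.0004  at [503.6   3.   65.7] yang 89.98 q7 1.41 t 22.85
```

View pics/w8.png

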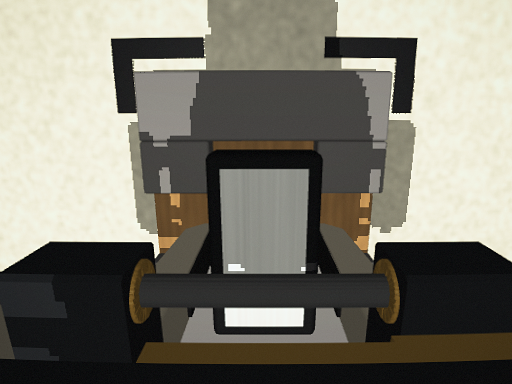

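Wrist view: the pack (265,240) is centred over the pocket, with fingers over the thumb gaps (185,225) and (345,225). Pack and pocket centres agree within 1 mm, so I'll lower slowly.

Emit:
drive_tool([
  [0.0006,0,0.004],
  [0.0006,0,0.008],
  [0.0006,0,0.012],
  [0.0006,0,0.015],
  [0.0006,0,0.018],
  [0.0006,0,0.02],
  [0.0006,0,0.022],
  [0.0006,0,0.023],
  [0.0006,0,0.023],
  [0.0006,0,0.023],
], turn=[0,0,0,0,0,0,0,0,0,0], hand=[0.05,0.05,0.05,0.05,0.05,0.05,0.05,0.05,0.05,0.05])

```text
time: 24.1
ee_pos: [502.7, 3.4, 42.7]
tool_rot: [-3.142, 0.0, -3.141]
force: [-0.4, -0.5, -1.9]
gripper_width: 0.602
grasp_force: 30.0
```

Emit:
drive_tool([
  [0,0,0.001],
  [0,0,0.0015],
  [0,0,0.002],
  [0,0,0.0025],
  [0,0,0.0025],
], turn=[0,0,0,0,0], hand=[0.05,0.05,0.05,0.05,0.05])

```text
time: 24.72
ee_pos: [502.7, 3.4, 40.1]
tool_rot: [-3.142, -0.0, -3.141]
force: [0.1, 0.2, -2.4]
gripper_width: 0.6
grasp_force: 30.0
```

Emit:
drive_tool([
  [0,0,0.0005],
  [0,0,0.001],
  [0,0,0.001],
  [0,0,0.001],
], turn=[0,0,0,0], hand=[0.05,0.05,0.05,0.05])

```text
time: 25.22
ee_pos: [502.7, 3.4, 40.1]
tool_rot: [-3.141, 0.0, -3.141]
force: [-0.2, -0.4, 6.7]
gripper_width: 0.598
grasp_force: 30.0
```

Force is now +6.7 N at TCP z 40.1, which is floor contact as predicted (about 40). I'll release, lift and check.

Emit:
drive_tool([
  [0,0,-0.0005],
  [0,0,-0.0005],
  [0,0,-0.0005],
  [0,0,-0.0005],
  [0,0,-0.02],
  [0,0,-0.06],
  [0,0,-0.11],
  [0,0,-0.17],
  [0,0,-0.2],
  [0,0,-0.2],
], turn=[0,0,0,0,0,0,0,0,0,0], hand=[0.06,0.067,0.074,0.074,0.074,0.074,0.074,0.074,0.074,0.074])

```text
time: 26.48
ee_pos: [504.0, 3.5, 241.5]
tool_rot: [3.142, 0.006, -3.142]
force: [0.8, -0.3, -0.8]
gripper_width: 0.795
grasp_force: 0.0
```

Emit:
drive_tool([
  [0,0.06,0],
  [0,0.12,0],
  [0,0.18,0],
  [0,0.24,0],
  [0,0.26,0],
  [0,0.26,0],
  [0,0.26,0],
], turn=[0,0,0,0,0,0,0], hand=[0.074,0.074,0.074,0.074,0.074,0.074,0.074])

```text
time: 27.35
ee_pos: [503.0, 260.3, 238.3]
tool_rot: [-3.139, -0.001, 3.138]
force: [0.2, -0.4, 0.2]
gripper_width: 0.796
grasp_force: 0.0
```

```bash
python3 - <<'E'
from h import *
s=env.state(); print(s["time"],s["ee_pos"],s["force"])
for n in("top","scene"):
    c=viewer.camera(n); P=cloud(c); im=c["img"].astype(int)
    b=(abs(P[...,0]-503)<130)&(abs(P[...,1]-3)<95)
    m=b&(P[...,2]>22)&(P[...,2]<45); r=cv2.minAreaRect(P[m][:,:2].astype(np.float32)); print(n,"tray+pack",np.round(r[0],1),np.round(r[1],1),round(r[2],2))
    k=(abs(P[...,0]-503)<42)&(abs(P[...,1]-3.5)<22); print("pack z",np.round(np.nanpercentile(P[k][:,2],[5,50,95]),1))
    for i,xx in enumerate((470,503,535)): 
        print("  z at x",xx,[round(float(np.nanmedian(P[(abs(P[...,0]-xx)<12)&(abs(P[...,1]-yy)<8)][:,2])),1) for yy in(-14,3.5,21)])
    for nm,x,y,h in(("short",518,-370,50),("roll",724,-253.5,20),("meas",781,80,20)):
        m=(abs(P[...,0]-x)<60)&(abs(P[...,1]-y)<60)&(P[...,2]>h); q=P[m]
        if nm=="short": m&=(P[...,1]<-340)
        print("  ",nm,np.round(np.array(cv2.minAreaRect(P[m][:,:2].astype(np.float32))[0]),1))
    save(c,"f_"+n+".png",(150,60,400,260) if n=="top" else (100,80,350,260),3)
E
```

```text
27.35 [503.04573976 260.32387678 238.3021511 ] [ 0.20527701 -0.3942068   0.15282946]
top tray+pack [502.2   3.9] [177.1 137.1] 0.68
pack z [32.1 36.8 40.4]
  z at x 470 [37.1, 37.0, 36.1]
  z at x 503 [36.7, 36.8, 37.4]
  z at x 535 [36.1, 36.7, 35.9]
   short [ 516.5 -369.4]
   roll [ 724.3 -254.2]
   meas [781.2  80.4]
scene tray+pack [503.1   5.2] [144.7 184.8] 89.46
pack z [31.4 35.5 39.5]
  z at x 470 [35.7, 34.9, 35.5]
  z at x 503 [35.8, 35.2, 34.9]
  z at x 535 [35.1, 35.9, 35.4]
   short [ 521.5 -368.7]
   roll [ 727.9 -253.1]
   meas [783.3  83. ]
```

View pics/f_top.png

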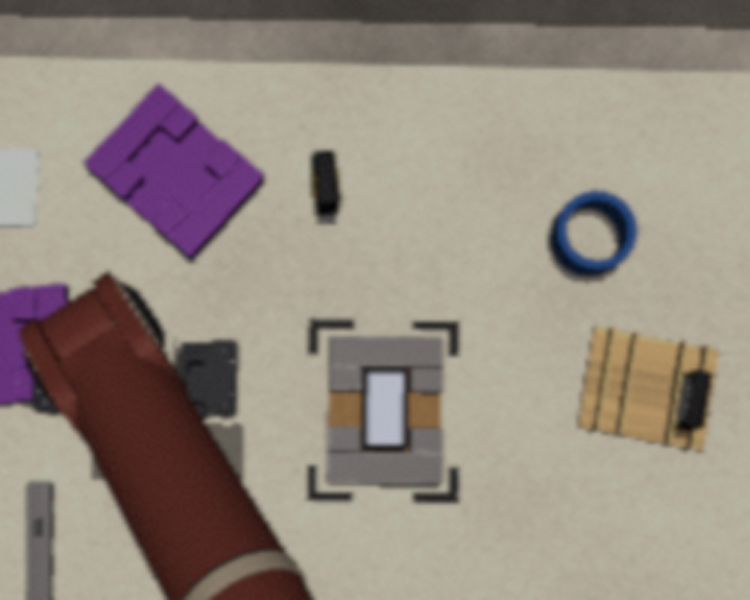

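Top view: the tray (386,410) is square inside the four corners. The pack lies flat in the pocket, level at about z 36 (14+22). The short pack, roll and tape measure have not moved.

```bash
python3 -c "
from h import *
print(env.job_done())"
```

```text
the job is handed in; nothing more can be done
None
```

The tray sits square inside the tape corners with the longer pack flat and fully down in its pocket; everything else looked unmoved, and the job is handed in at about 27 s.

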